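# Lay out a drying run on the oven tray

### The arm

A 7-joint arm with a two-finger parallel gripper is mounted at the origin on the work surface. World frame = base frame: x ahead of the robot, y to its left, z up, the work surface at z = 0. Lengths are in mm, angles in rad, forces in N, time in s.
With the tool pointing down it reaches from about 425 to 925 mm from the base axis. Payload 6.8 kg.
Tool frame: the origin (TCP) lies midway between the tips of the shut fingers; the grasp point (between the pads) lies 19 mm behind it (tcp_to_grasp is the distance from the TCP to the grasp point, in mm); x points along the fingers, y is the direction in which the jaws open and shut, and the axes are right-handed (so a half turn about x gives the same grasp; the last joint's range is limited). The gripper opens to 88 mm and grips with 3 to 60 N. Pads are 20 mm wide; open, the fingers measure 115 mm over their backs; the gripper's body (75 mm by 178 mm) begins 61 mm behind the grasp point.
Start: joints at [1.023, 0.477, 0.022, 1.555, -0.011, 1.109, -0.083], TCP at [287.398, -610.778, 222.664] pointing down, gripper open.
Joint ranges: [-2.96, 2.96], [-0.34, 2.1], [-1.41, 1.46], [0.24, 2.44], [-1.37, 4.51], [0.17, 1.92], [-2.96, 2.96]. Speed limits (rad/s): [2.39, 2.39, 3.14, 3.14, 3.14, 3.14, 3.14].

### API

Orientations are given as [roll, pitch, yaw] about the fixed x, y, z axes, in that order (R = Rz(yaw) Ry(pitch) Rx(roll)).
In Python, from plant import * gives the robot as it stands.
- The arm moves only by the tool play_rows, never from a script. Its argument "commands" is a list of rows, each a list of 7 numbers: the closure, from -1 (fully open) to 1 (shut), then the shift along the tool's x, y, z in m, then the turn, a rotation vector about the tool's x, y, z in rad. A call has 1 to 5 rows; each row shifts and turns the commanded pose from where the row before left it, along the tool's axes as they then stand; what a row does not reach is not made up. A row lasts 1/8 s, in which the tool goes at most 62.5 mm and 10.7 degrees, less where a joint would pass 70% of its speed; a pose out of reach is approached as far as the arm can. A call with a gripper value outside its range is refused whole. The fingers move at their own pace and stop on an object; "newtons" is the grip in N (left out, the last holds). Time passes only in rows, so rows that do not move let the fingers close. It gives the time, the measured TCP pose, the force and the opening at its end, in the units of the state.
- sense(): the state, without advancing time (a new reading comes with each control period).
- grab_frame(name): name is "scene" or "side" or "wrist"; returns a dict with "frame" (384x512x3 uint8, red, green, blue), "depth" (384x512 float32, mm along the optical axis (not along the pixel's ray), 0 where there is no reading), "intrinsics" (3x3 intrinsics, pixels), "view" (4x4, takes a point from world to camera coordinates). Camera axes: x right, y up, looking along -z (the intrinsics and any distortion apply to the point x, -y, -z); pixel columns grow to the right and rows downward; lengths in mm; the calibration is good to about 2 mm. A picture is of the moment at which its call begins.
- hand_in(): hands the job in, once; it reports no verdict.
The state is a dict: "clock": time; "q": joint angles; "qd": joint speeds; "tau": joint torques, N m; "position": TCP position; "eef_rot": TCP orientation; "wrist_force": force on the tool from outside, world axes, zero at the start; "ft_torque": the same for the moment, N m; "grip_width": opening from 0.0 (shut) to 1.0 (fully open).
Only numpy, scipy, OpenCV 4.12 (cv2) and the standard library are available. Lean on these libraries where they do the work, as an engineer would, in place of code of your own. Each camera call takes 0.05 s, during which the arm holds its last target. There are 200 camera calls.

### The job

Lay out the drying run on the dark oven tray: first lay the brass block on the tray midway between the red-capped and the blue-capped reference vials, then stand the white crucible in the centre of the block's top. Stand the amber vial in the row, midway between the block and the red-capped vial, and the green jar directly behind the block (on the side away from the tray's yellow handle) with a gap of about 20 mm between them. Everything stands upright, and the two reference vials, the beaker and the timer stay where they are.

Things in the scene. Friction and masses are not known exactly. Their poses are not given: they have to be found in the camera images.
- tray_mid (a point): Point on the floor of the fixed dark steel tray, midway between the reference vials (115 mm either side along y), 35 mm from the tray's centre towards its handle. Tray: 200 (x) by 300 mm (y), floor 4 mm above the bench, rim 10 mm high, flat yellow handle tab (22 x 110 mm, 9 mm high) on its front long edge. Axes: x from handle to back of tray, y along the row of vials, z up.
- block_c (a point): Solid brass round block, 52 mm diameter, 22 mm high, about 0.4 kg, loose; point at its centre, 11 mm above its underside; z is its axis, up. Starts standing on the bench beside the tray.
- crucible_c (a point): White porcelain crucible, open at the top, 40 mm outside diameter (straight from 10 mm up; foot 32 mm), 40 mm high, wall 3.5 mm, 0.05 kg, loose; point on its axis at half height (20 mm above its foot); z is its axis, up. Starts upright on the bench beside the tray.
- amber_c (a point): Amber glass vial with a black cap, 28 mm diameter, 60 mm high (the cap is the top 14 mm, 26 mm diameter), 0.06 kg, loose; point on its axis at half height (30 mm above its foot); z is its axis, up. Starts upright on the bench beside the tray.
- greenjar_c (a point): Squat green plastic jar with a thin white band, 36 mm diameter, 40 mm high, 0.06 kg, loose; point on its axis at half height (20 mm); z is its axis, up. Starts upright on the bench beside the tray.
- ref_red_c (a point): Reference vial, white with a red cap, 26 mm diameter, 55 mm high, loose, standing on the tray at one end of the row (either end); point on its axis at half height (27.5 mm). Not to be moved.
- ref_blue_c (a point): Reference vial, white with a blue cap, otherwise like the red-capped one, standing at the other end of the row; point on its axis at half height (27.5 mm). Not to be moved.
- beaker: Bystander: empty glass beaker, 68 mm diameter, 90 mm high, loose, on the bench; origin at the centre of its underside. Not to be moved.
- timer: Bystander: white bench timer, 55 x 75 x 26 mm, with a dark display, loose, on the bench; origin at the centre of its underside. Not to be moved.
Things that resemble listed ones, but are neither listed nor needed, are in the scene too. Leave any purple look-alike of the part that bears amber_c alone. Of the things that look like the part that bears greenjar_c, the middle-sized one is meant.

How it is judged (in metres and radians):
On the way, in this order (a step that is already met when the one before it is completed fails the run):
1. the brass block lies on the tray midway between the reference vials, released (horizontal distance between block_c and tray_mid below 0.012 m and z of block_c in the frame of tray_mid between 0.008 and 0.014 m and angle between block_c's own z axis and vertical below 0.1 rad and contact force between block and the fingers below 0.2 N), for 0.2 s.
2. the crucible stands upright on the centre of the block, released (horizontal distance between block_c and tray_mid below 0.012 m and z of block_c in the frame of tray_mid between 0.008 and 0.014 m and angle between each of block_c, crucible_c's own z axis and vertical below 0.1 rad and horizontal distance between crucible_c and block_c below 0.01 m and z of crucible_c in the frame of tray_mid between 0.039 and 0.045 m and contact force between crucible and the fingers below 0.2 N), for 0.2 s.
At the end, for the whole second after the job is handed in: Upright (0.1 rad) and at rest: block on tray within 12 mm of the row's middle; crucible on it within 10 mm of centre; amber vial 42.5-72.5 mm (centres) from block and from red vial, within 13 mm of the row; green jar behind block, 50-79 mm (centres), within 15 mm of the tray's middle line (horizontal distance between block_c and tray_mid below 0.012 m and z of block_c in the frame of tray_mid between 0.008 and 0.014 m and angle between each of block_c, crucible_c, amber_c, greenjar_c's own z axis and vertical below 0.1 rad and horizontal distance between crucible_c and block_c below 0.01 m and z of crucible_c in the frame of tray_mid between 0.039 and 0.045 m and horizontal distance between amber_c and ref_red_c between 0.0425 and 0.0725 m and horizontal distance between amber_c and block_c between 0.0425 and 0.0725 m and x of amber_c in the frame of tray_mid between -0.013 and 0.013 m and z of amber_c in the frame of tray_mid between 0.027 and 0.033 m and horizontal distance between greenjar_c and block_c between 0.05 and 0.079 m and y of greenjar_c in the frame of tray_mid between -0.015 and 0.015 m and x of greenjar_c in the frame of tray_mid above 0.03 m and z of greenjar_c in the frame of tray_mid between 0.017 and 0.023 m and linear speed of each of block, crucible, amber, greenjar below 0.01 m/s); the robot touches nothing.
It fails at once if the red-capped reference vial is moved more than 10 mm (distance of ref_red_c from where it was at the start of the episode above 0.01 m).
It fails at once if the blue-capped reference vial is moved more than 10 mm (distance of ref_blue_c from where it was at the start of the episode above 0.01 m).
It fails at once if the beaker is moved more than 15 mm (distance of beaker from where it was at the start of the episode above 0.015 m).
It fails at once if the timer is moved more than 15 mm (distance of timer from where it was at the start of the episode above 0.015 m).
It also fails if it takes over 99 s, if anything falls off the work surface, if the arm or the gripper's body presses on something with over 40 N, if the wrist force passes 120 N, or if a joint passes its speed limit or range.

## Working session

There is one attempt and no reset: what is moved stays moved. The work goes in short steps, Python scripts to look and compute and a tool call to move; the robot and the scene stay as the last step left them, time stands still between calls to the robot, and variables do not carry over. Pictures are saved under pics/ and viewed, about 12 in all and at most 16, crops included, and the job is handed in when it is done.

Besides the shell and the picture viewer there is one more tool, called after "Emit:" by a JSON object that holds its "name" and its "arguments". play_rows: Moves the arm, as the interface text tells. Its arguments: {"type":"object","properties":{"commands":{"type":"array","items":{"type":"array","items":{"type":"number"}}},"newtons":{"type":"number"}},"required":["commands"]}

```bash
ls; mkdir -p pics
cat > h.py <<'E'
from plant import *
import numpy as np, cv2
def save(name,fn):
    f=grab_frame(name); np.savez('/tmp/'+fn+'.npz',**f); cv2.imwrite('pics/'+fn+'.png',f['frame'][:,:,::-1]); return f
def load(fn): return dict(np.load('/tmp/'+fn+'.npz'))
def ray(f,u,v):
    K=np.array(f['intrinsics']);V=np.array(f['view'])
    d=np.linalg.inv(K)@np.array([u,v,1.]); d=np.array([d[0],-d[1],-d[2]])
    R=V[:3,:3]; return -R.T@V[:3,3], R.T@d
def onz(f,u,v,z):
    o,d=ray(f,u,v); return o+d*(z-o[2])/d[2]
def dep(f,u,v):
    o,d=ray(f,u,v); return o+d*f['depth'][int(v),int(u)]
def pix(f,p):
    K=np.array(f['intrinsics']);V=np.array(f['view']);c=V[:3,:3]@np.array(p)+V[:3,3]
    c=K@np.array([c[0],-c[1],-c[2]]); return c[:2]/c[2]
E
python3 - <<'E'
from h import *
print(sense())
fs=[save(n,n+'0') for n in ('scene','side')]
for f in fs: print(f['intrinsics'],np.round(f['view'],3), [k for k in f])
cv2.imwrite('pics/both0.png',np.hstack([cv2.resize(f['frame'][:,:,::-1],(400,300)) for f in fs]))
E
```

```text
pics
{'clock': 0.0, 'q': array([ 1.02289304,  0.47777711,  0.0223429 ,  1.55640647, -0.01151053,
        1.10929662, -0.08311344]), 'qd': array([ 2.00486510e-03, -4.79083173e-05,  3.69976928e-04, -5.49783152e-05,
       -3.43271301e-04,  2.01609313e-03,  2.73393692e-04]), 'tau': array([-5.15238838e-06, -5.82861614e+01,  1.53456151e+00, -2.72615039e+01,
       -5.42612560e-02,  1.68924039e-02,  1.88704525e-04]), 'position': array([ 287.13007081, -610.24277755,  221.71618797]), 'eef_rot': array([-1.50163617,  1.56903688,  2.07976088]), 'wrist_force': array([-0.28825264,  0.51195998,  0.30655491]), 'ft_torque': array([-0.00689101, -0.04641324,  0.00052663]), 'grip_width': 0.9985901219133398}
[[386.79026428   0.         257.11155065]
 [  0.         386.79026428 186.70913292]
 [  0.           0.           1.        ]] [[ 4.100000e-02  9.990000e-01  1.800000e-02 -5.604300e+01]
 [-6.770000e-01  1.500000e-02  7.360000e-01  3.035330e+02]
 [ 7.350000e-01 -4.200000e-02  6.770000e-01 -1.396254e+03]
 [ 0.000000e+00  0.000000e+00  0.000000e+00  1.000000e+00]] ['frame', 'depth', 'intrinsics', 'view']
[[379.80114064   0.         253.38118724]
 [  0.         379.80114064 190.92286182]
 [  0.           0.           1.        ]] [[-8.27000e-01 -5.62000e-01 -1.50000e-02  4.65788e+02]
 [ 2.59000e-01 -4.03000e-01  8.78000e-01 -1.89797e+02]
 [-4.99000e-01  7.22000e-01  4.79000e-01 -6.58711e+02]
 [ 0.00000e+00  0.00000e+00  0.00000e+00  1.00000e+00]] ['frame', 'depth', 'intrinsics', 'view']
```

View pics/scene0.png

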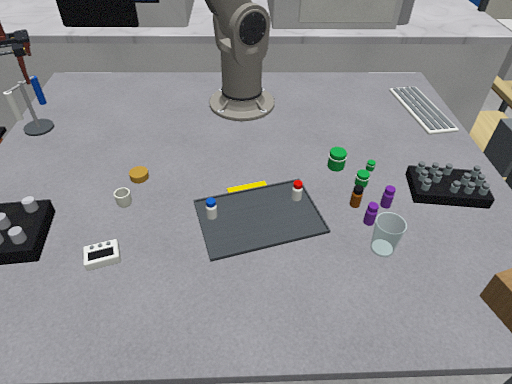

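View pics/side0.png

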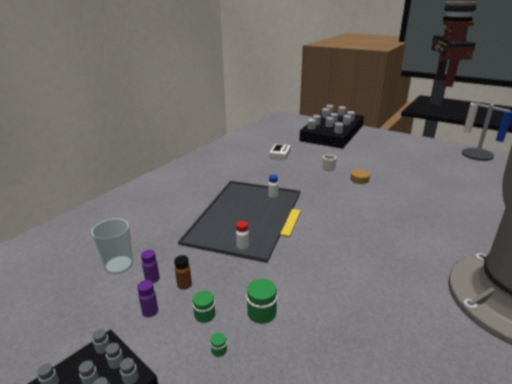

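Scene view: brass disc (139,174), crucible (123,197), timer (101,254), tray with blue vial (211,208), red vial (297,190), yellow handle (247,187), beaker (387,234). Candidates for the jar: green large (337,159), middle (362,178), small (371,165). Candidates for the amber vial: amber (356,197), purple (387,197), purple (371,213), plus the grey rack bottles, which are not possible matches. I choose the middle green jar and the brown vial with the black cap. The side view has the same order: large green (262,300), middle (204,306), small (218,344), amber (183,272).

```bash
cat >> h.py <<'E'
RNG={'green':((50,120,40),(75,255,255)),'amber':((4,120,40),(16,255,160)),'brass':((10,90,120),(20,230,255)),'yellow':((24,150,120),(32,255,255)),'red':((0,180,120),(3,255,255)),'blue':((105,150,80),(120,255,255)),'purple':((130,120,40),(150,255,255))}
def blobs(f,c,mn=15):
    hsv=cv2.cvtColor(f['frame'],cv2.COLOR_RGB2HSV); m=cv2.inRange(hsv,*RNG[c])
    n,_,st,ce=cv2.connectedComponentsWithStats(m)
    return [(tuple(np.round(ce[i],1)),tuple(st[i])) for i in range(1,n) if st[i][4]>=mn]
def tri(f1,p1,f2,p2):
    o1,d1=ray(f1,*p1);o2,d2=ray(f2,*p2)
    s=np.linalg.lstsq(np.c_[d1,-d2],o2-o1,rcond=None)[0]
    a,b=o1+s[0]*d1,o2+s[1]*d2; return np.round((a+b)/2,1),round(float(np.linalg.norm(a-b)),1)
E
python3 - <<'E'
from h import *
a,b=load('scene0'),load('side0')
print(pix(a,[0,0,0]),pix(a,sense()['position']),pix(b,sense()['position']))
for c in RNG:
    for n,f in (('scene',a),('side',b)): print(c,n,[(tuple(map(float,p)),tuple(map(int,s)),np.round(dep(f,*p)).astype(int).tolist()) for p,s in blobs(f,c)])
save('wrist','w0')
E
```

```text
[241.58644811 102.6242994 ] [ 8.018114   85.72873172] [443.22453706  82.27127506]
green scene [((337.7, 153.0), (330, 147, 17, 13, 176), [377, 267, 58]), ((335.4, 165.3), (328, 159, 17, 12, 139), [386, 265, 21]), ((371.1, 162.2), (368, 160, 7, 6, 36), [379, 369, 25]), ((364.2, 172.9), (357, 166, 17, 14, 124), [440, 332, 37]), ((360.7, 182.9), (355, 179, 13, 8, 56), [457, 322, 16])]
green side [((261.2, 291.3), (248, 279, 28, 25, 560), [357, 279, 56]), ((202.8, 299.5), (193, 291, 20, 18, 274), [436, 333, 40]), ((261.3, 313.8), (248, 305, 27, 18, 336), [348, 294, 24]), ((204.3, 315.6), (195, 309, 19, 13, 152), [427, 341, 16]), ((217.7, 339.3), (211, 333, 14, 14, 153), [373, 373, 27]), ((218.7, 351.9), (212, 348, 14, 8, 61), [367, 380, 11])]
amber scene [((1.9, 35.6), (0, 31, 6, 9, 30), [290, -569, 354]), ((26.1, 46.1), (23, 42, 6, 11, 22), [284, -526, 326]), ((21.7, 65.6), (18, 59, 8, 15, 33), [278, -560, 273]), ((26.4, 78.1), (25, 73, 5, 11, 19), [276, -562, 237]), ((355.1, 199.8), (350, 191, 12, 17, 118), [534, 287, 27]), ((501.5, 292.5), (499, 290, 6, 6, 15), [830, 508, 55])]
amber 
[... 653 characters left out ...]
9, 222.3), (281, 210, 19, 26, 234), [451, 16, 9])]
red scene [((297.7, 183.4), (294, 180, 8, 9, 54), [503, 139, 59])]
red side [((241.7, 224.5), (237, 222, 10, 6, 52), [493, 144, 59])]
blue scene [((475.5, 1.9), (469, 0, 12, 7, 43), [-2080, 1955, -286]), ((37.9, 90.4), (31, 76, 15, 29, 175), [121, -633, 118]), ((210.2, 201.5), (206, 197, 10, 10, 79), [565, -82, 60])]
blue side [((503.0, 125.4), (497, 111, 15, 30, 98), [106, -632, 114]), ((272.8, 177.5), (270, 175, 7, 7, 36), [552, -72, 59])]
purple scene [((387.4, 196.5), (381, 185, 14, 23, 208), [537, 367, 40]), ((370.6, 213.2), (364, 202, 14, 24, 224), [595, 308, 41])]
purple side [((148.2, 283.7), (138, 250, 21, 66, 862), [520, 369, 59])]
```

View pics/w0.png

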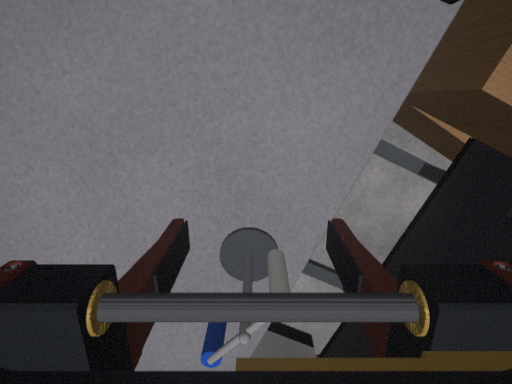

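```bash
cat >> h.py <<'E'
from scipy.spatial.transform import Rotation as Ro
def tool():
    s=sense(); return np.array(s['position']),Ro.from_euler('xyz',s['eef_rot']),s
def delta(x,y,z,jaw=None):
    """prints turn (first, about tool axes) and then the shift in the turned tool's axes"""
    p,R,s=tool(); J=R.as_matrix()[:,1]; a=np.arctan2(J[1],J[0])
    if jaw is None: jaw=a
    d=(jaw-a+np.pi/2)%np.pi-np.pi/2; a+=d
    c=np.array([np.cos(a),np.sin(a),0]); T=Ro.from_matrix(np.c_[[0,0,-1],c,np.cross([0,0,-1],c)])
    print('t',round(float(s['clock']),2),'p',np.round(p,1),'w',round(float(s['grip_width'])*88,1),'jaw',round(float(a-d),3),'turn',np.round((R.inv()*T).as_rotvec(),3),'shift mm',np.round(T.inv().apply(np.array([x,y,z])-p),1),'F',np.round(s['wrist_force'],1),'q7',round(float(s['q'][6]),2))
E
python3 - <<'E'
from h import *
a,b=load('scene0'),load('side0')
print(tri(a,(297.7,183.4),b,(241.7,224.5)),tri(a,(210.2,201.5),b,(272.8,177.5)),tri(a,(246.2,186.3),b,(289.9,222.3)))
print(tri(a,(355.1,199.8),b,(183.1,277.1)),tri(a,(360.7,182.9),b,(204.3,315.6)))
for u,v in ((139,174),(123,197),(101,254),(387,250)): print(onz(a,u,v,20))
for u,v in ((360,177),(329,163)): print(onz(b,u,v,20))
delta(415,-285,150)
E
```

```text
(array([497.5, 139.3,  54.6]), 1.6) (array([558.2, -82.4,  53.2]), 0.2) (array([454. ,   8.6,   5. ]), 2.9)
(array([521.8, 291.7,  15.1]), 0.4) (array([438.9, 330. ,  -0.8]), 0.1)
[ 412.23165878 -287.35951966   20.        ]
[ 502.85959185 -311.77687713   20.        ]
[ 685.7460601  -321.66675036   20.        ]
[691.91359659 326.0301673   20.        ]
[ 393.12894033 -269.74973852   20.        ]
[ 502.85376055 -309.76648685   20.        ]
t 0.15 p [ 287.2 -610.4  222. ] w 87.9 jaw -1.131 turn [0.    0.    0.001] shift mm [  72.  -240.  -254.2] F [-0.  -0.3  1.2] q7 -0.08
```

Emit:
{"name": "play_rows", "arguments": {"commands": [[-1, 0, -0.04, -0.04, 0, 0, 0], [-1, 0, -0.04, -0.04, 0, 0, 0], [-1, 0, -0.04, -0.04, 0, 0, 0], [-1, 0, -0.04, -0.04, 0, 0, 0], [-1, 0.0, -0.04, -0.04, 0, 0, 0]], "newtons": 25}}

```text
clock: 0.78
position: [383.5, -342.8, 222.6]
eef_rot: [2.155, 1.571, -0.547]
wrist_force: [1.0, -0.2, -0.1]
grip_width: 0.996
```

Emit:
{"name": "play_rows", "arguments": {"commands": [[-1, 0.02, -0.03, -0.03, 0, 0, 0], [-1, 0.02, 0, -0.0, 0, 0, 0], [-1, 0, 0, 0, 0, 0, 0]]}}

```text
clock: 1.15
position: [396.7, -303.8, 181.5]
eef_rot: [-0.985, 1.568, 2.597]
wrist_force: [-0.1, -0.3, 0.3]
grip_width: 1.002
```

Run:
```python
from h import *
f=save('wrist','w1')
delta(412,-287,150); print(pix(f,[412,-287,22]),pix(f,[503,-311,40]))
p,R,_=tool(); print(np.round(ray(f,256,192)[0]-p),pix(f,p-[0,0,p[2]-10]))
```

```text
t 1.2 p [ 397.1 -304.8  182.4] w 87.8 jaw -1.131 turn [0.    0.001 0.001] shift mm [ 32.4  -9.7 -21. ] F [-0.1 -1.1  0.3] q7 -0.64
[250.58292854 154.76587832] [309.25785148  88.09666837]
[ 75.  36. 161.] [258.95228877 169.98456191]
```

View pics/w1.png

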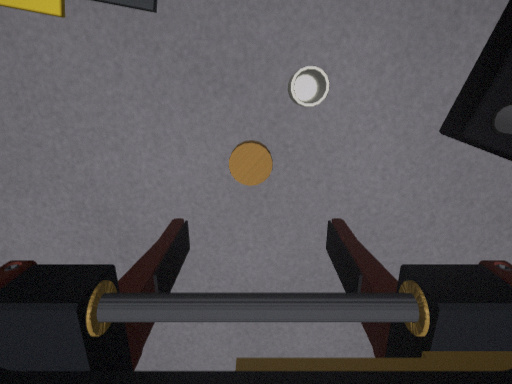

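Wrist view: brass disc (250,163), open crucible (309,87), with clear space around both.

```bash
cat >> h.py <<'E'
def circ(f,m):
    c=max(cv2.findContours(m,cv2.RETR_EXTERNAL,cv2.CHAIN_APPROX_NONE)[0],key=cv2.contourArea); return cv2.fitEllipse(c)
E
python3 - <<'E'
from h import *
f=load('w1');a=load('scene0');h=cv2.cvtColor(f['frame'],cv2.COLOR_RGB2HSV)
m=cv2.inRange(h,(8,110,60),(25,255,255)); m[210:]=0; m[:100]=0
e=circ(f,m); print(e,onz(f,*e[0],22),dep(f,*e[0]))
m=np.zeros((384,512),np.uint8); m[60:112,285:335]=cv2.inRange(f['frame'],(140,140,120),(255,255,255))[60:112,285:335]
e2=circ(f,m); print(e2,onz(f,*e2[0],40), dep(f,e2[0][0]-17,e2[0][1]))
ha=cv2.cvtColor(a['frame'],cv2.COLOR_RGB2HSV); m=cv2.inRange(ha,(8,110,60),(25,255,255)); m[:,:120]=0;m[:,160:]=0;m[:160]=0;m[200:]=0
ea=circ(a,m);print(ea,tri(f,e[0],a,ea[0]))
print(tri(f,e2[0],a,(122.5,191.5)))
E
```

```text
((250.23741149902344, 162.92880249023438), (42.44015884399414, 43.109947204589844), 2.7238104343414307) [ 403.10524842 -290.68002723   22.        ] [ 402.99674842 -290.71485409   21.49521871]
((309.5269470214844, 85.69825744628906), (37.24843978881836, 40.6693229675293), 17.03156852722168) [ 505.13613475 -310.15219247   40.        ] [ 497.78042834 -294.58355319   40.08419705]
((138.39016723632812, 174.10635375976562), (16.39956283569336, 18.55193519592285), 80.90473937988281) (array([ 400.8, -292.2,   10.1]), 1.5)
(array([ 504.8, -309.1,   41.2]), 1.9)
```

```bash
python3 -c "
from h import *
delta(403,-290.7,3)"
```

```text
t 1.2 p [ 397.1 -304.8  182.4] w 87.8 jaw -1.131 turn [0.    0.001 0.001] shift mm [179.4 -10.2 -11.3] F [-0.1 -1.1  0.3] q7 -0.64
```

Emit:
{"name": "play_rows", "arguments": {"commands": [[-1, 0.02, -0.0102, -0.0113, 0, 0, 0], [-1, 0.05, 0, 0, 0, 0, 0], [-1, 0.05, 0, 0, 0, 0, 0], [-1, 0.03, 0, 0, 0, 0, 0], [-1, 0, 0, 0, 0, 0, 0]]}}

```text
clock: 1.82
position: [402.3, -290.9, 31.6]
eef_rot: [-0.885, 1.567, 2.695]
wrist_force: [-0.5, -0.4, 0.8]
grip_width: 0.999
```

```bash
python3 -c "
from h import *
delta(403,-290.7,3)"
```

```text
t 1.82 p [ 402.3 -290.9   31.6] w 87.9 jaw -1.132 turn [0.    0.002 0.003] shift mm [28.6  0.1 -0.7] F [-0.5 -0.4  0.8] q7 -0.72
```

Now I close with rows that stand still.

Emit:
{"name": "play_rows", "arguments": {"commands": [[-1, 0.028, 0, 0, 0, 0, 0], [-1, 0, 0, 0, 0, 0, 0], [1, 0, 0, 0, 0, 0, 0], [1, 0, 0, 0, 0, 0, 0], [1, 0, 0, 0, 0, 0, 0]], "newtons": 35}}

```text
clock: 2.45
position: [403.9, -291.1, 5.5]
eef_rot: [2.123, 1.569, -0.579]
wrist_force: [-0.4, 0.3, -0.1]
grip_width: 0.697
```

Emit:
{"name": "play_rows", "arguments": {"commands": [[1, 0, 0, 0, 0, 0, 0], [1, 0, 0, 0, 0, 0, 0], [1, 0, 0, 0, 0, 0, 0], [1, -0.04, 0, 0, 0, 0, 0], [1, -0.04, 0, 0, 0, 0, 0]]}}

```text
clock: 3.08
position: [402.4, -290.0, 84.6]
eef_rot: [-1.008, 1.568, 2.574]
wrist_force: [1.0, -0.6, -3.4]
grip_width: 0.586
```

Emit:
{"name": "play_rows", "arguments": {"commands": [[1, -0.04, 0, 0, 0, 0, 0], [1, -0.03, 0, 0, 0, 0, 0], [1, 0, 0, 0, -0.1, 0, 0], [1, 0, 0, 0, -0.07, 0, 0], [1, 0, 0, 0, 0, 0, 0]]}}

```text
clock: 3.7
position: [402.7, -290.3, 154.0]
eef_rot: [-1.174, 1.569, 2.576]
wrist_force: [-0.0, 0.2, -3.8]
grip_width: 0.588
```

```bash
python3 -c "
from h import *
delta(528,28,120,1.838)"
```

```text
t 3.7 p [ 402.7 -290.3  154. ] w 51.7 jaw -0.962 turn [0.342 0.001 0.001] shift mm [  34.  -273.9 -204.9] F [-0.   0.2 -3.8] q7 -0.52
```

Emit:
{"name": "play_rows", "arguments": {"commands": [[1, 0, 0, 0, 0.17, 0, 0], [1, 0, 0, 0, 0.172, 0, 0], [1, 0, -0.045, -0.034, 0, 0, 0], [1, 0, -0.045, -0.034, 0, 0, 0], [1, 0, -0.045, -0.034, 0, 0, 0]]}}

```text
clock: 4.32
position: [466.1, -132.0, 154.3]
eef_rot: [-0.354, 1.57, 3.053]
wrist_force: [0.2, -0.5, -4.0]
grip_width: 0.581
```

Emit:
{"name": "play_rows", "arguments": {"commands": [[1, 0, -0.045, -0.034, 0, 0, 0], [1, 0, -0.045, -0.034, 0, 0, 0], [1, 0, -0.045, -0.034, 0, 0, 0], [1, 0, 0, 0, 0, 0, 0], [1, 0, 0, 0, 0, 0, 0]]}}

```text
clock: 4.95
position: [528.0, 23.3, 153.9]
eef_rot: [0.083, 1.569, -2.791]
wrist_force: [0.4, -1.4, -3.6]
grip_width: 0.583
```

Run:
```python
from h import *
delta(528,28,20,1.838)
f=save('wrist','w2'); save('scene','s2'); print(pix(f,[528,28,4]))
print([(tuple(map(float,p)),tuple(map(int,s))) for c in('red','blue') for p,s in blobs(f,c)])
```

```text
t 4.95 p [528.   23.3 153.9] w 51.3 jaw -1.304 turn [-0.     0.002 -0.   ] shift mm [133.9  -4.6  -1.2] F [ 0.4 -1.4 -3.6] q7 -1.57
[253.82147505 173.4306333 ]
[((131.6, 188.1), (120, 177, 24, 23, 426)), ((369.2, 186.4), (356, 174, 28, 26, 534))]
```

View pics/w2.png

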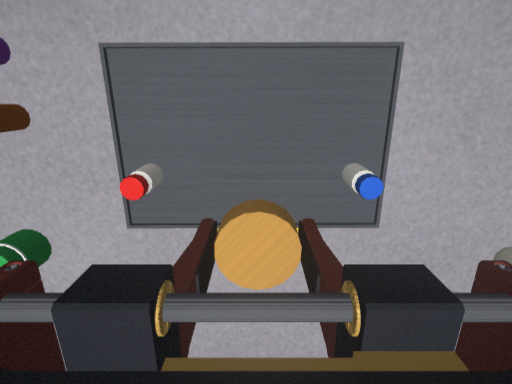

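Wrist view: block held, with its disc at (258,250). Red cap (133,187), blue cap (370,187), tray corners about (103,46), (400,44), (380,227), (128,227).

Run:
```python
from h import *
f=load('w2');s=load('s2')
h=cv2.cvtColor(f['frame'],cv2.COLOR_RGB2HSV)
P=[]
for c,nm in (('red',(133,187)),('blue',(370,187))):
    m=cv2.inRange(h,*RNG[c]); 
    if c=='red': m|=cv2.inRange(h,(170,150,80),(180,255,255))
    e=circ(f,m); p=onz(f,*e[0],59); P.append(p); print(c,np.round(e[0],1),np.round(e[1],1),np.round(p,1),np.round(dep(f,*e[0]),1))
r,b=P; mid=(r+b)/2; d=r-b; print('mid',mid,np.hypot(*d[:2]),'yaw y',np.arctan2(d[1],d[0]))
m=cv2.inRange(h,(8,110,60),(25,255,255)); m[320:]=0; m[:190]=0
print(circ(f,m))
cor=[onz(f,u,v,10) for u,v in ((103,46),(400,44),(380,227),(128,227))]; print(np.round(cor,1),np.round(np.mean(cor,0),1))
E=Ro.from_euler('xyz',tool()[2]['eef_rot']);
for q,c in ((r,'red'),(b,'blue')): print([tuple(map(float,p)) for p,_ in blobs(s,c)],pix(s,q))
# two-view heights of caps: wrist vs first scene picture
a=load('scene0')
print(tri(f,pix(f,r),a,(297.7,182.4)),tri(f,pix(f,b),a,(210.2,200)))
```

```text
red [131.7 187.9] [21.4 24.3] [497.5 139.9  59. ] [497.8 139.7  59.8]
blue [369.2 186.4] [23.7 26.8] [559.  -78.4  59. ] [558.9 -78.5  58.7]
mid [528.23402864  30.79390293  59.        ] 226.78809802792975 yaw y 1.8451705352210122
((257.2646179199219, 244.66494750976562), (86.79464721679688, 88.55323791503906), 177.43380737304688)
[[ 615.2  205.    10. ]
 [ 694.   -75.6   10. ]
 [ 505.8 -133.6   10. ]
 [ 426.3  155.6   10. ]] [560.3  37.9  10. ]
[(297.7, 183.4)] [297.86798356 181.93432139]
[(475.6, 1.9), (37.9, 90.5), (210.3, 201.6)] [211.707757   200.03702185]
(array([496.8, 140.2,  57.1]), 0.9) (array([557.9, -81. ,  56.9]), 3.0)
```

```bash
python3 -c "
from h import *
delta(527.5,29.5,9,1.842)"
```

```text
t 5.05 p [528.1  22.  154.2] w 51.8 jaw -1.306 turn [-0.006  0.002 -0.   ] shift mm [145.2  -7.4  -1.5] F [-0.1  1.  -3.7] q7 -1.57
```

Emit:
{"name": "play_rows", "arguments": {"commands": [[1, 0.045, -0.007, -0.001, 0, 0, 0], [1, 0.045, 0, 0, 0, 0, 0], [1, 0.03, 0, 0, 0, 0, 0], [1, 0.01, 0, 0, 0, 0, 0], [1, 0, 0, 0, 0, 0, 0]]}}

```text
clock: 5.68
position: [527.9, 29.8, 24.7]
eef_rot: [0.469, 1.57, -2.406]
wrist_force: [0.3, 0.3, -3.1]
grip_width: 0.585
```

```bash
python3 -c "
from h import *
delta(527.5,29.5,8,1.842)
delta(527.5,29.5,8,1.842)"
```

```text
t 5.67 p [527.9  29.8  24.7] w 51.4 jaw -1.304 turn [-0.005  0.    -0.   ] shift mm [16.7  0.2  0.5] F [ 0.3  0.3 -3.1] q7 -1.66
t 5.67 p [527.9  29.8  24.7] w 51.4 jaw -1.304 turn [-0.005  0.    -0.   ] shift mm [16.7  0.2  0.5] F [ 0.3  0.3 -3.1] q7 -1.66
```

Emit:
{"name": "play_rows", "arguments": {"commands": [[1, 0.01, 0, 0, 0, 0, 0], [1, 0.005, 0, 0, 0, 0, 0], [1, 0.001, 0, 0, 0, 0, 0], [1, 0, 0, 0, 0, 0, 0]]}}

```text
clock: 6.18
position: [528.0, 30.6, 9.1]
eef_rot: [2.134, 1.57, -0.74]
wrist_force: [-1.6, -1.2, 0.5]
grip_width: 0.586
```

```bash
python3 -c "
from h import *
delta(527.5,29.5,8,1.842)"
```

```text
t 6.17 p [528.   30.6   9.1] w 51.6 jaw -1.303 turn [-0.004 -0.    -0.   ] shift mm [1.1 0.9 0.7] F [-1.6 -1.2  0.5] q7 -1.67
```

The weight is off, so the block is on the tray. I'll release, lift, then look.

Emit:
{"name": "play_rows", "arguments": {"commands": [[-0.7, 0, 0, 0, 0, 0, 0], [-0.7, 0, 0, 0, 0, 0, 0], [-0.7, 0, 0, 0, 0, 0, 0], [-1, -0.03, 0, 0, 0, 0, 0], [-1, -0.05, 0, 0, 0, 0, 0]]}}

```text
clock: 6.8
position: [526.6, 30.6, 88.2]
eef_rot: [-0.211, 1.567, -3.084]
wrist_force: [0.6, 0.2, -0.3]
grip_width: 0.991
```

Emit:
{"name": "play_rows", "arguments": {"commands": [[-1, -0.05, 0, 0, 0, 0, 0], [-1, -0.04, 0, 0, 0, 0, 0], [-1, 0, 0.045, 0.034, 0, 0, 0], [-1, 0, 0, 0, 0, 0, 0]]}}

```text
clock: 7.3
position: [505.8, -26.0, 179.0]
eef_rot: [1.272, 1.569, -1.608]
wrist_force: [0.5, 1.1, -0.0]
grip_width: 1.001
```

```bash
cat >> h.py <<'E'
def brass(f):
    h=cv2.cvtColor(f['frame'],cv2.COLOR_RGB2HSV);m=cv2.inRange(h,(8,110,60),(25,255,255)); m[290:]=0; return circ(f,m)
E
python3 - <<'E'
from h import *
f=save('wrist','w3');e=brass(f)
print(e,onz(f,*e[0],26),dep(f,*e[0])); delta(505,-310,100,1.842)
E
```

```text
((214.009521484375, 143.51553344726562), (45.416690826416016, 45.789546966552734), 118.55768585205078) [526.99573481  30.04279002  26.        ] [527.08157562  29.99316846  26.45911663]
t 7.35 p [506.4 -23.7 178.8] w 88.2 jaw -1.307 turn [-0.007  0.    -0.001] shift mm [ 78.8 275.5  78. ] F [-0.4  0.1  0.6] q7 -1.47
```

View pics/w3.png

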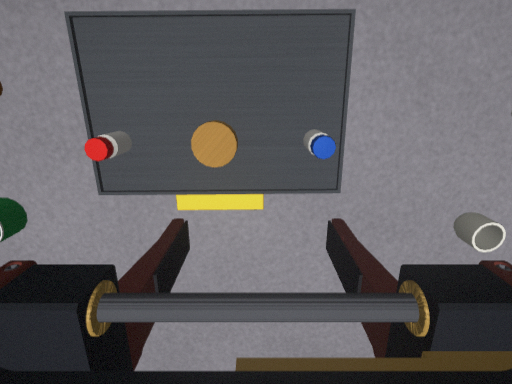

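Block sits at (214,144) between red (98,149) and blue (323,147), and looks centred. Next is the crucible, about (505,-310).

Emit:
{"name": "play_rows", "arguments": {"commands": [[-1, 0, 0.055, 0.0155, 0, 0, 0], [-1, 0, 0.055, 0.0155, 0, 0, 0], [-1, 0, 0.055, 0.0155, 0, 0, 0], [-1, 0, 0.055, 0.0155, 0, 0, 0], [-1, 0, 0.055, 0.0155, 0, 0, 0]], "newtons": 12}}

```text
clock: 7.98
position: [505.8, -308.0, 178.4]
eef_rot: [-2.297, 1.57, 1.114]
wrist_force: [1.9, -0.1, -0.1]
grip_width: 1.0
```

Emit:
{"name": "play_rows", "arguments": {"commands": [[-1, 0.0, 0, 0.0, 0, 0, 0], [-1, 0, 0, 0, 0, 0, 0]]}}

```text
clock: 8.22
position: [505.6, -305.8, 178.1]
eef_rot: [-1.584, 1.569, 1.827]
wrist_force: [-0.2, -0.1, 0.2]
grip_width: 1.001
```

Run:
```python
from h import *
f=load('w3');h=cv2.cvtColor(f['frame'],cv2.COLOR_RGB2HSV)
P=[]
for c in ('red','blue'):
    m=cv2.inRange(h,*RNG[c])
    if c=='red': m|=cv2.inRange(h,(170,150,80),(180,255,255))
    P.append(onz(f,*circ(f,m)[0],59))
print(np.round(P,1),(P[0]+P[1])/2)
f=save('wrist','w4')
m=cv2.inRange(f['frame'],(130,130,110),(255,255,255)); m[290:]=0
u,v=pix(f,[505,-310,40]); M=np.zeros_like(m); u0,v0=int(u),int(v); M[max(0,v0-50):v0+60,u0-50:u0+50]=m[max(0,v0-50):v0+60,u0-50:u0+50]
e=circ(f,M); print((u,v),e,onz(f,*e[0],40))
delta(505,-310,12)
```

```text
[[497.3 139.5  59. ]
 [558.4 -79.9  59. ]] [527.87808318  29.76535744  59.        ]
(np.float64(261.5548215482324), np.float64(178.9757646354654)) ((261.92559814453125, 178.98223876953125), (34.07904815673828, 34.895042419433594), 83.4525375366211) [ 505.10232929 -310.39689122   40.        ]
t 8.28 p [ 505.8 -305.1  178.3] w 87.7 jaw -1.3 turn [-0.    -0.     0.001] shift mm [166.3   4.5   2.1] F [0.7 0.1 0.1] q7 -0.91
```

View pics/w4.png

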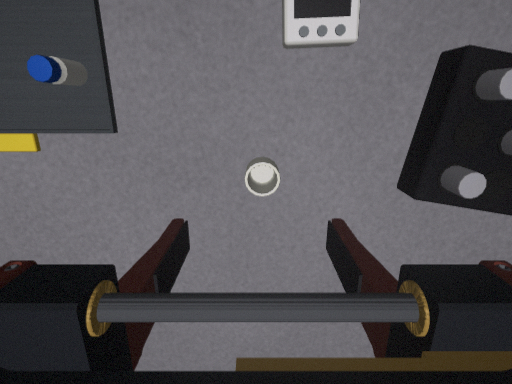

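Wrist view: crucible rim (262,179), well clear of the rack (410+) and the timer (320,20).

Emit:
{"name": "play_rows", "arguments": {"commands": [[-1, 0.04, 0.0045, 0.002, 0, 0, 0], [-1, 0.05, 0, 0, 0, 0, 0], [-1, 0.04, 0, 0, 0, 0, 0], [-1, 0.03, 0, 0, 0, 0, 0], [-1, 0.006, 0, 0, 0, 0, 0]]}}

```text
clock: 8.9
position: [503.8, -309.3, 10.9]
eef_rot: [-1.021, 1.567, 2.392]
wrist_force: [-0.3, 0.2, 0.7]
grip_width: 0.994
```

Emit:
{"name": "play_rows", "arguments": {"commands": [[1, 0, 0, 0, 0, 0, 0], [1, 0, 0, 0, 0, 0, 0], [1, 0, 0, 0, 0, 0, 0], [1, 0, 0, 0, 0, 0, 0], [1, 0, 0, 0, 0, 0, 0]]}}

```text
clock: 9.52
position: [504.4, -312.4, 13.0]
eef_rot: [2.407, 1.57, -0.467]
wrist_force: [0.4, 0.2, 0.2]
grip_width: 0.472
```

```bash
python3 -c "
from h import *
delta(505,-310.4,12)"
```

```text
t 9.53 p [ 504.4 -312.4   13. ] w 41.6 jaw -1.303 turn [ 0. -0. -0.] shift mm [ 1.  -1.8 -1.1] F [0.4 0.2 0.2] q7 -0.94
```

Emit:
{"name": "play_rows", "arguments": {"commands": [[1, 0, 0, 0, 0, 0, 0], [1, -0.02, 0, 0, 0, 0, 0], [1, -0.04, 0, 0, 0, 0, 0], [1, -0.05, 0, 0, 0, 0, 0], [1, 0, 0, 0, 0, 0, 0]]}}

```text
clock: 10.15
position: [507.1, -313.9, 128.0]
eef_rot: [2.391, 1.562, -0.483]
wrist_force: [0.8, 0.2, -1.1]
grip_width: 0.446
```

```bash
python3 -c "
from h import *
delta(527.2,30,122)"
```

```text
t 10.15 p [ 507.1 -313.9  128. ] w 39.3 jaw -1.303 turn [ 0.    -0.007 -0.006] shift mm [   6.  -326.3 -110.2] F [ 0.8  0.2 -1.1] q7 -0.91
```

Emit:
{"name": "play_rows", "arguments": {"commands": [[1, 0, -0.054, -0.018, 0, 0, 0], [1, 0, -0.054, -0.018, 0, 0, 0], [1, 0, -0.054, -0.018, 0, 0, 0], [1, 0, -0.054, -0.018, 0, 0, 0], [1, 0, -0.054, -0.018, 0, 0, 0]]}}

```text
clock: 10.78
position: [519.1, -26.4, 122.6]
eef_rot: [0.078, 1.57, -2.796]
wrist_force: [0.3, -0.2, -0.7]
grip_width: 0.45
```

Emit:
{"name": "play_rows", "arguments": {"commands": [[1, 0, -0.054, -0.018, 0, 0, 0], [1, 0, 0, 0, 0, 0, 0], [1, 0, 0, 0, 0, 0, 0], [1, 0, 0, 0, 0, 0, 0]]}}

```text
clock: 11.28
position: [522.5, 26.9, 122.5]
eef_rot: [0.688, 1.57, -2.189]
wrist_force: [-0.5, 0.2, -0.8]
grip_width: 0.452
```

Run:
```python
from h import *
delta(527.2,30,40);f=save('wrist','w5');e=brass(f);print(e);delta(527.2,30,40)
p,R,_=tool()
m=cv2.inRange(f['frame'],(130,130,110),(255,255,255)); m[300:]=0;m[:,:215]=0;m[:,305:]=0
c=circ(f,m); print(c,onz(f,*c[0],p[2]+28)-p)
```

```text
t 11.28 p [522.5  26.9 122.5] w 39.7 jaw -1.306 turn [-0.     0.001 -0.001] shift mm [82.5 -1.7 -5.4] F [-0.5  0.2 -0.8] q7 -1.58
((255.02528381347656, 181.32095336914062), (50.620460510253906, 53.02824783325195), 86.4795150756836)
t 11.32 p [522.5  26.9 122.5] w 39.5 jaw -1.306 turn [-0.     0.001 -0.001] shift mm [82.5 -1.7 -5.3] F [ 0.1  0.3 -1.3] q7 -1.58
((255.7686767578125, 256.75146484375), (75.98455810546875, 92.81624603271484), 165.39437866210938) [ 1.20040601  1.54743205 28.        ]
```

View pics/w5.png

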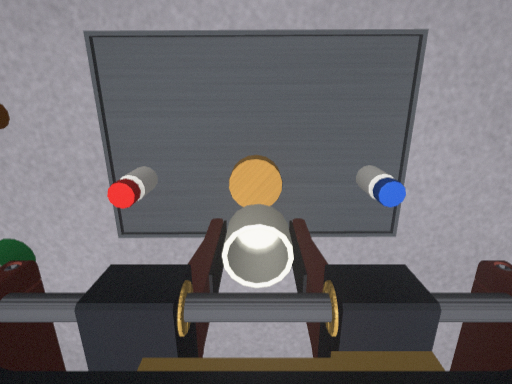

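Wrist view: crucible upright in the jaws (rim 258,255), block below at (255,183), blocking nothing.

Emit:
{"name": "play_rows", "arguments": {"commands": [[1, 0.03, -0.0017, -0.005, 0, 0, 0], [1, 0.03, 0, 0, 0, 0, 0], [1, 0.012, 0, 0, 0, 0, 0], [1, 0, 0, 0, 0, 0, 0], [1, 0, 0, 0, 0, 0, 0]]}}

```text
clock: 11.95
position: [527.8, 31.5, 51.6]
eef_rot: [2.934, 1.569, 0.06]
wrist_force: [0.8, -0.1, -0.6]
grip_width: 0.452
```

```bash
python3 -c "
from h import *
delta(527.2,30,39)"
```

```text
t 11.95 p [527.8  31.5  51.6] w 39.8 jaw -1.304 turn [ 0.    -0.001 -0.   ] shift mm [12.6  1.3  1. ] F [ 0.8 -0.1 -0.6] q7 -1.62
```

Emit:
{"name": "play_rows", "arguments": {"commands": [[1, 0.007, 0.0005, 0.0005, 0, 0, 0], [1, 0.004, 0, 0, 0, 0, 0], [1, 0.001, 0, 0, 0, 0, 0], [1, 0, 0, 0, 0, 0, 0]]}}

```text
clock: 12.45
position: [526.6, 31.0, 38.9]
eef_rot: [0.469, 1.57, -2.405]
wrist_force: [-2.1, -0.8, 3.7]
grip_width: 0.448
```

```bash
python3 -c "
from h import *
delta(527.2,30,39)"
```

```text
t 12.45 p [526.6  31.   38.9] w 39.5 jaw -1.303 turn [-0.  0. -0.] shift mm [-0.1  1.1 -0.3] F [-2.1 -0.8  3.7] q7 -1.63
```

Contact (3.7 N upward). I'll release and lift.

Emit:
{"name": "play_rows", "arguments": {"commands": [[-0.5, 0, 0, 0, 0, 0, 0], [-0.7, 0, 0, 0, 0, 0, 0], [-0.7, 0, 0, 0, 0, 0, 0], [-1, -0.03, 0, 0, 0, 0, 0], [-1, -0.05, 0, 0, 0, 0, 0]]}}

```text
clock: 13.08
position: [525.3, 30.9, 118.1]
eef_rot: [-0.198, 1.567, -3.071]
wrist_force: [0.1, -0.5, 0.1]
grip_width: 0.974
```

Emit:
{"name": "play_rows", "arguments": {"commands": [[-1, -0.06, 0, 0, 0, 0, 0], [-1, 0, 0.0, 0.03, 0, 0, 0], [-1, 0, 0.0, 0.03, 0, 0, 0], [-1, 0, 0, 0, 0, 0, 0], [-1, 0, 0, 0, 0, 0, 0]]}}

```text
clock: 13.7
position: [469.6, 15.4, 178.9]
eef_rot: [3.075, 1.57, 0.201]
wrist_force: [-0.0, 0.9, -0.3]
grip_width: 1.003
```

Run:
```python
from h import *
f=save('wrist','w6');s=save('scene','s6')
delta(522,292,180)
e=brass(f);print('brass',e,onz(f,*e[0],26))
m=cv2.inRange(f['frame'],(130,130,110),(255,255,255)); m[230:]=0;m[:,:215]=0;m[:,300:]=0
c=circ(f,m); print(c,onz(f,*c[0],66),dep(f,c[0][0]-c[1][0]*.46,c[0][1]))
cv2.imwrite('pics/c6.png',np.hstack([cv2.resize(x,(384,384)) for x in (f['frame'][80:260,170:350,::-1],s['frame'][130:230,200:300,::-1])]))
```

```text
t 13.8 p [469.7  15.6 178.7] w 88.2 jaw -1.303 turn [-0.    -0.001  0.   ] shift mm [  -1.3 -252.7 -123.6] F [ 0.7  0.3 -0.8] q7 -1.53
brass ((257.843505859375, 122.78638458251953), (44.38853454589844, 45.767723083496094), 5.103644847869873) [525.4636194   30.78796225  26.        ]
((258.1549072265625, 209.67538452148438), (41.24756622314453, 97.72756958007812), 89.26968383789062) [442.73858213   7.67364401  66.        ] [410.22763714  24.23327321  -0.86893119]
```

View pics/c6.png

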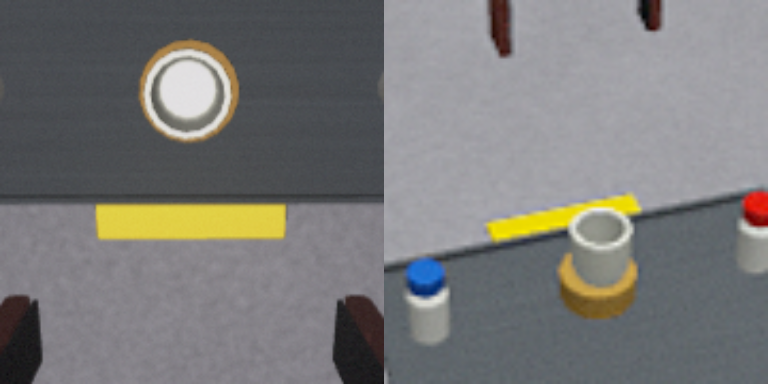

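Crop: the crucible stands upright inside the block's rim (187,92 against 189,92). Now the amber vial.

Emit:
{"name": "play_rows", "arguments": {"commands": [[-1, 0, -0.05, -0.0245, 0, 0, 0], [-1, 0, -0.05, -0.0245, 0, 0, 0], [-1, 0, -0.05, -0.0245, 0, 0, 0], [-1, 0, -0.05, -0.0245, 0, 0, 0], [-1, 0, -0.05, -0.0245, 0, 0, 0]]}}

```text
clock: 14.42
position: [521.6, 291.0, 178.3]
eef_rot: [-1.521, 1.571, 1.888]
wrist_force: [0.6, 0.4, 0.3]
grip_width: 0.999
```

Emit:
{"name": "play_rows", "arguments": {"commands": [[-1, 0, 0, 0, -0.175, 0, 0], [-1, 0, 0, 0, -0.175, 0, 0], [-1, 0, 0, 0, -0.175, 0, 0], [-1, 0, 0, 0, -0.175, 0, 0], [-1, 0, 0, 0, -0.175, 0, 0]]}}

```text
clock: 15.05
position: [521.3, 289.2, 178.2]
eef_rot: [-1.77, 1.57, 2.521]
wrist_force: [-0.3, -0.5, -0.6]
grip_width: 0.997
```

Emit:
{"name": "play_rows", "arguments": {"commands": [[-1, 0, 0, 0, -0.175, 0, 0], [-1, 0, 0, 0, -0.175, 0, 0], [-1, 0, 0, 0, -0.175, 0, 0], [-1, 0, 0, 0, -0.175, 0, 0], [-1, 0, 0, 0, 0, 0, 0]]}}

```text
clock: 15.68
position: [521.2, 289.0, 178.2]
eef_rot: [-2.495, 1.57, 2.487]
wrist_force: [-0.1, -0.7, -0.3]
grip_width: 0.997
```

Run:
```python
from h import *
print('crucible',onz(load('w6'),257.7,124.1,66))
f=save('wrist','w7')
delta(522,292,21,0.271); print(pix(f,[522,292,60]))
for c in ('green','amber','purple'): print(c,[(tuple(map(float,p)),tuple(map(int,s))) for p,s in blobs(f,c,60)])
```

```text
crucible [527.28102292  31.45345259  66.        ]
t 15.72 p [521.2 289.  178.3] w 88.3 jaw 0.268 turn [-0.003 -0.001  0.001] shift mm [157.3   1.6  -2.7] F [ 0.7 -0.6 -1.2] q7 -0.63
[258.3229595  180.11262212]
green [((142.0, 62.7), (131, 51, 23, 24, 434)), ((192.5, 120.7), (176, 105, 34, 33, 845)), ((135.2, 143.8), (114, 128, 33, 41, 437)), ((105.8, 154.7), (81, 132, 51, 47, 1845))]
amber [((258.3, 163.1), (245, 156, 25, 17, 127)), ((137.3, 335.6), (126, 323, 28, 32, 274))]
purple [((282.4, 99.8), (269, 87, 28, 27, 596)), ((319.3, 171.2), (303, 153, 31, 33, 586))]
```

View pics/w7.png

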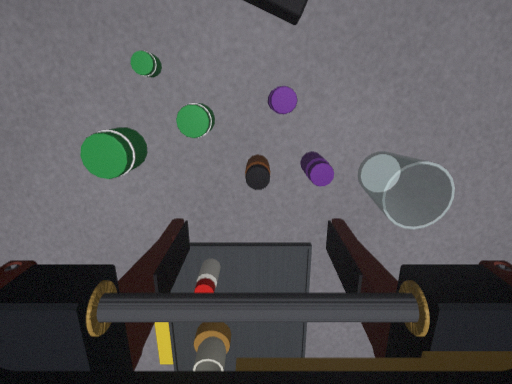

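Wrist view (close look at the choice): amber vial with black cap at (258,176), purple caps (283,100) and (320,173), beaker rim (418,195). Green jars: large (107,155), middle (193,120), small (143,63).

Run:
```python
from h import *
f=load('w7');a=load('scene0')
m=cv2.inRange(f['frame'],(0,0,0),(45,42,42)); M=np.zeros_like(m); M[150:200,235:285]=m[150:200,235:285]
c=circ(f,M);print(c,onz(f,*c[0],60),dep(f,*c[0]))
ha=a['frame'];m=cv2.inRange(ha,(0,0,0),(50,45,45));m[:180]=0;m[200:]=0;m[:,:345]=0;m[:,370:]=0
ys,xs=np.nonzero(m); print(len(xs),xs.mean(),ys.mean())
if len(xs): print(tri(f,c[0],a,(xs.mean(),ys.min()+2)))
g=cv2.inRange(cv2.cvtColor(f['frame'],cv2.COLOR_RGB2HSV),*RNG['green']);G=np.zeros_like(g);G[98:142,170:220]=g[98:142,170:220]
c=circ(f,G);print(c,onz(f,*c[0],40),dep(f,*c[0]),tri(f,c[0],a,(364,172)))
```

```text
((257.0920715332031, 175.81874084472656), (19.976015090942383, 21.978506088256836), 21.10787582397461) [519.54850855 296.08327757  60.        ] [519.51488455 296.20649794  60.47477211]
67 357.97014925373134 189.70149253731344
(array([518.9, 293.7,  56.8]), 3.5)
((192.544189453125, 120.67748260498047), (31.07232093811035, 32.80060577392578), 137.1807403564453) [440.4930165  330.09115853  40.        ] [440.85310222 330.32636834  41.82462782] (array([440.7, 330.2,  41. ]), 0.0)
```

Emit:
{"name": "play_rows", "arguments": {"commands": [[-0.15, 0.02, 0.0003, -0.0065, 0, 0, 0], [-0.15, 0.03, 0, 0, 0, 0, 0], [-0.15, 0.03, 0, 0, 0, 0, 0], [-0.15, 0.0, 0, 0, 0, 0, 0], [-0.15, 0, 0, 0, 0, 0, 0]], "newtons": 12}}

```text
clock: 16.35
position: [519.4, 295.8, 99.0]
eef_rot: [2.483, 1.57, 1.184]
wrist_force: [-0.4, -0.5, 0.7]
grip_width: 0.577
```

```bash
python3 -c "
from h import *
delta(519.7,295.5,21,0.271)"
```

```text
t 16.35 p [519.4 295.8  99. ] w 50.7 jaw 0.272 turn [ 0.001 -0.    -0.   ] shift mm [78.   0.2  0.3] F [-0.4 -0.5  0.7] q7 -0.7
```

Emit:
{"name": "play_rows", "arguments": {"commands": [[-0.15, 0.04, 0, 0, 0, 0, 0], [-0.15, 0.03, 0, 0, 0, 0, 0], [-0.15, 0.008, 0, 0, 0, 0, 0], [-0.15, 0, 0, 0, 0, 0, 0], [1, 0, 0, 0, 0, 0, 0]]}}

```text
clock: 16.98
position: [520.4, 295.8, 22.3]
eef_rot: [1.866, 1.568, 0.567]
wrist_force: [-0.4, 0.3, -0.6]
grip_width: 0.497
```

Emit:
{"name": "play_rows", "arguments": {"commands": [[1, 0, 0, 0, 0, 0, 0], [1, 0, 0, 0, 0, 0, 0], [1, 0, 0, 0, 0, 0, 0], [1, 0, 0, 0, 0, 0, 0]]}}

```text
clock: 17.48
position: [519.8, 295.3, 21.4]
eef_rot: [1.617, 1.57, 0.318]
wrist_force: [-1.4, -1.2, 6.1]
grip_width: 0.314
```

Emit:
{"name": "play_rows", "arguments": {"commands": [[1, -0.02, 0, 0, 0, 0, 0], [1, -0.05, 0, 0, 0, 0, 0], [1, -0.05, 0, 0, 0, 0, 0], [1, 0, 0, 0, 0, 0, 0]]}}

```text
clock: 17.98
position: [521.6, 297.1, 145.9]
eef_rot: [1.85, 1.562, 0.551]
wrist_force: [1.1, 0.6, -0.8]
grip_width: 0.315
```

```bash
python3 -c "
from h import *
r=np.array([497.4,139.7]);b=np.array([527.2,30.2]);t=(r+b)/2;print(t)
delta(*t,141,0.271)"
```

```text
[512.3   84.95]
t 17.98 p [521.6 297.1 145.9] w 27.7 jaw 0.272 turn [ 0.001 -0.002 -0.008] shift mm [  4.9 -65.7 201.9] F [ 1.1  0.6 -0.8] q7 -0.67
```

Emit:
{"name": "play_rows", "arguments": {"commands": [[1, 0, -0.016, 0.05, 0, 0, 0], [1, 0, -0.016, 0.05, 0, 0, 0], [1, 0, -0.016, 0.05, 0, 0, 0], [1, 0, -0.016, 0.05, 0, 0, 0], [1, 0, 0, 0, 0, 0, 0]]}}

```text
clock: 18.6
position: [510.7, 79.6, 139.8]
eef_rot: [-0.905, 1.567, -2.211]
wrist_force: [0.2, 0.4, -0.4]
grip_width: 0.313
```

Emit:
{"name": "play_rows", "arguments": {"commands": [[1, 0, 0, 0, 0, 0, 0], [1, 0, 0, 0, 0, 0, 0]]}}

```text
clock: 18.85
position: [511.3, 86.9, 140.7]
eef_rot: [2.911, 1.57, 1.615]
wrist_force: [-0.1, 0.3, -0.3]
grip_width: 0.311
```

Run:
```python
from h import *
f=save('wrist','w8')
delta(512.3,85,26,0.271);p,_,_=tool();print(pix(f,p+[0,0,39]),dep(f,256,280)-p)
```

```text
t 18.9 p [511.4  86.9 140.7] w 27.8 jaw 0.275 turn [ 0.004 -0.001 -0.   ] shift mm [114.7   0.4   2.1] F [-0.3  0.3 -0.2] q7 -0.3
[256.32217951 271.0117349 ] [ 1.5358465  -6.09105108 37.60950401]
```

View pics/w8.png

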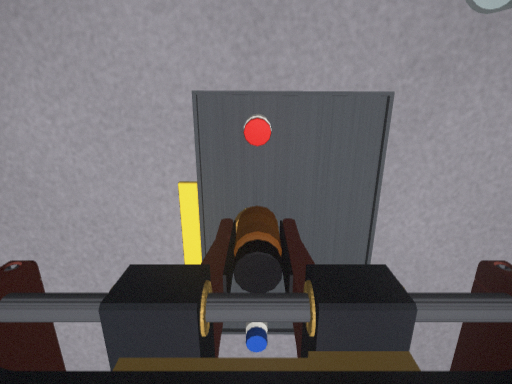

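Wrist view: vial held upright (258,262), in line with the red (257,130) and blue (257,340) caps.

Emit:
{"name": "play_rows", "arguments": {"commands": [[1, 0.04, 0, 0.002, 0, 0, 0], [1, 0.04, 0, 0, 0, 0, 0], [1, 0.025, 0, 0, 0, 0, 0], [1, 0, 0, 0, 0, 0, 0], [1, 0, 0, 0, 0, 0, 0]]}}

```text
clock: 19.52
position: [512.6, 84.3, 36.5]
eef_rot: [1.789, 1.57, 0.491]
wrist_force: [0.8, -0.3, -1.0]
grip_width: 0.314
```

```bash
python3 -c "
from h import *
delta(512.3,85,26,0.271)"
```

```text
t 19.52 p [512.6  84.3  36.5] w 27.6 jaw 0.273 turn [ 0.002 -0.    -0.001] shift mm [10.5 -0.1 -0.8] F [ 0.8 -0.3 -1. ] q7 -0.42
```

Emit:
{"name": "play_rows", "arguments": {"commands": [[1, 0.006, 0, 0, 0, 0, 0], [1, 0.003, 0, 0, 0, 0, 0], [1, 0.001, 0, 0, 0, 0, 0], [1, 0, 0, 0, 0, 0, 0]]}}

```text
clock: 20.02
position: [512.0, 83.2, 25.7]
eef_rot: [1.039, 1.571, -0.26]
wrist_force: [-0.7, -0.0, -0.2]
grip_width: 0.312
```

Emit:
{"name": "play_rows", "arguments": {"commands": [[1, 0.001, 0, 0, 0, 0, 0], [1, 0, 0, 0, 0, 0, 0]]}}

```text
clock: 20.27
position: [512.2, 83.3, 25.4]
eef_rot: [0.39, 1.57, -0.909]
wrist_force: [-2.2, -0.7, 7.9]
grip_width: 0.312
```

Contact. Release to about 50 mm, lift, and head for the jar.

Emit:
{"name": "play_rows", "arguments": {"commands": [[-0.15, 0, 0, 0, 0, 0, 0], [-0.15, 0, 0, 0, 0, 0, 0], [-0.15, 0, 0, 0, 0, 0, 0], [-0.15, -0.04, 0, 0, 0, 0, 0], [-0.15, -0.05, 0, 0, 0, 0, 0]]}}

```text
clock: 20.9
position: [511.1, 83.1, 114.8]
eef_rot: [-1.843, 1.568, -3.141]
wrist_force: [0.6, -0.5, 0.2]
grip_width: 0.577
```

Emit:
{"name": "play_rows", "arguments": {"commands": [[-1, -0.06, 0, 0, 0, 0, 0], [-1, 0, 0, 0, 0, 0, 0], [-1, 0, 0, -0.05, 0, 0, 0], [-1, 0, 0, -0.05, 0, 0, 0], [-1, 0, 0, 0, 0, 0, 0]]}}

```text
clock: 21.52
position: [483.1, 183.7, 174.1]
eef_rot: [-2.817, 1.569, 2.174]
wrist_force: [-0.0, -0.2, -0.5]
grip_width: 0.999
```

Run:
```python
from h import *
f=save('wrist','w9');s=save('scene','s9')
delta(440.5,330.1,170,1.842)
r=cv2.resize(s['frame'][140:240,190:320,::-1],(390,300)); cv2.imwrite('pics/c9.png',np.hstack([r,cv2.resize(f['frame'][:,:,::-1],(400,300))]))
```

```text
t 21.62 p [484.6 179.4 173.7] w 87.8 jaw 0.273 turn [-1.569e+00 -1.000e-03  2.000e-03] shift mm [  3.7 157.   -2.1] F [-0.2  0.1 -0.8] q7 -0.47
```

View pics/c9.png

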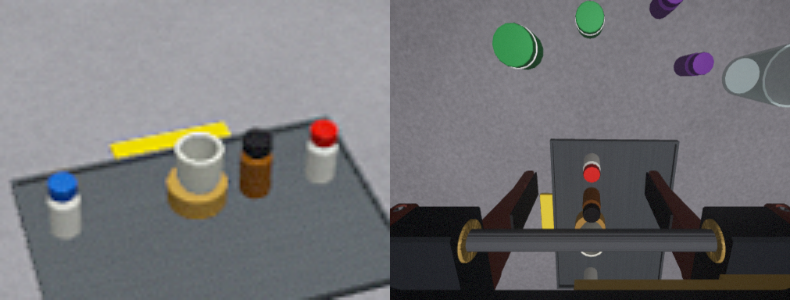

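Scene crop: amber upright midway between block and red vial, nothing disturbed. Now turn and go to the middle jar.

Emit:
{"name": "play_rows", "arguments": {"commands": [[-1, 0, 0, 0, 0.1745, 0, 0], [-1, 0, 0, 0, 0.1745, 0, 0], [-1, 0, 0, 0, 0.1745, 0, 0], [-1, 0, 0, 0, 0.1745, 0, 0], [-1, 0, 0, 0, 0.1745, 0, 0]]}}

```text
clock: 22.25
position: [485.5, 177.4, 173.9]
eef_rot: [-0.048, 1.569, -2.228]
wrist_force: [0.1, -0.9, -0.1]
grip_width: 1.001
```

Emit:
{"name": "play_rows", "arguments": {"commands": [[-1, 0, 0, 0, 0.1745, 0, 0], [-1, 0, 0, 0, 0.1745, 0, 0], [-1, 0, 0, 0, 0.1745, 0, 0], [-1, 0, 0, 0, 0.1745, 0, 0], [-1, 0, -0.05, 0, 0, 0, 0]]}}

```text
clock: 22.88
position: [473.8, 222.4, 173.7]
eef_rot: [1.272, 1.567, -1.61]
wrist_force: [0.9, 0.7, 0.3]
grip_width: 1.002
```

Emit:
{"name": "play_rows", "arguments": {"commands": [[-0.5, 0, -0.05, 0, 0, 0, 0], [-0.5, 0, -0.05, 0.002, 0, 0, 0], [-0.5, 0, 0, 0, 0, 0, 0], [-0.5, 0, 0, 0, 0, 0, 0]]}}

```text
clock: 23.38
position: [443.7, 321.5, 173.9]
eef_rot: [1.016, 1.569, -1.855]
wrist_force: [-0.3, -0.9, -0.5]
grip_width: 0.748
```

Run:
```python
from h import *
f=save('wrist','w10')
g=cv2.inRange(cv2.cvtColor(f['frame'],cv2.COLOR_RGB2HSV),*RNG['green'])
for c in cv2.findContours(g,cv2.RETR_EXTERNAL,cv2.CHAIN_APPROX_NONE)[0]:
    if cv2.contourArea(c)>60: e=cv2.fitEllipse(c); print(np.round(e[0],1),np.round(e[1],1),np.round(onz(f,*e[0],40),1),np.round(dep(f,*e[0]),1))
delta(440.5,330.1,12,1.842)
```

```text
[279.6 256.4] [40.1 41. ] [357.6 270.5  40. ] [365.8 274.1  54.5]
[276.3 234.9] [25.5 32.6] [383.8 282.4  40. ] [384.  282.5  40.3]
[202.9 215.6] [14.6 18.9] [384.7 369.7  40. ] [378.7 370.8  27.2]
[249.8 178.5] [29.3 29.8] [441.2 329.7  40. ] [441.3 329.8  40.5]
t 23.43 p [443.9 321.1 174. ] w 66.0 jaw -1.302 turn [-0.002  0.001 -0.002] shift mm [162.   -9.6   0.9] F [-0.4 -0.  -1. ] q7 -2.22
```

View pics/w10.png

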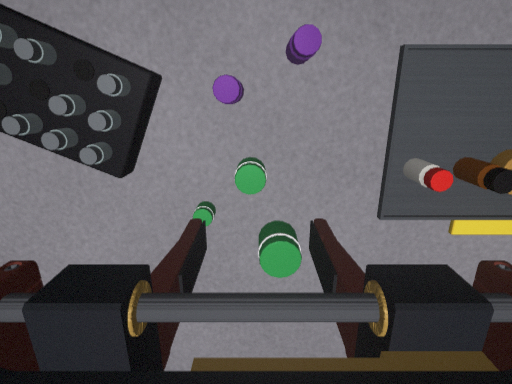

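Middle jar's lid at (250,178), 40 mm high, fingers clear of the small (204,214) and large (280,255) jars.

Emit:
{"name": "play_rows", "arguments": {"commands": [[-0.5, 0.03, -0.0093, 0.0005, 0, 0, 0], [-0.5, 0.05, 0, 0, 0, 0, 0], [-0.5, 0.05, 0, 0, 0, 0, 0], [-0.5, 0.03, 0, 0, 0, 0, 0], [-0.5, 0, 0, 0, 0, 0, 0]]}}

```text
clock: 24.05
position: [439.5, 329.1, 12.6]
eef_rot: [0.619, 1.565, -2.253]
wrist_force: [1.0, 0.4, -0.3]
grip_width: 0.75
```

Emit:
{"name": "play_rows", "arguments": {"commands": [[1, 0, 0, 0, 0, 0, 0], [1, 0, 0, 0, 0, 0, 0], [1, 0, 0, 0, 0, 0, 0], [1, 0, 0, 0, 0, 0, 0], [1, 0, 0, 0, 0, 0, 0]]}}

```text
clock: 24.68
position: [440.5, 332.5, 15.6]
eef_rot: [3.099, 1.569, 0.229]
wrist_force: [0.3, -1.7, 7.6]
grip_width: 0.402
```

Emit:
{"name": "play_rows", "arguments": {"commands": [[1, -0.02, 0, 0, 0, 0, 0], [1, -0.05, 0, 0, 0, 0, 0], [1, -0.05, 0, 0, 0, 0, 0], [1, 0, 0, 0, 0, 0, 0], [1, 0, 0, 0, 0, 0, 0]]}}

```text
clock: 25.3
position: [439.7, 332.1, 134.9]
eef_rot: [2.58, 1.57, -0.289]
wrist_force: [-0.0, -0.5, -0.5]
grip_width: 0.404
```

```bash
python3 -c "
from h import *
t=np.array([527.2,30])+64*np.array([np.cos(.271),np.sin(.271)]);print(t)
delta(*t,130,1.842)"
```

```text
[588.86423572  47.13248474]
t 25.3 p [439.7 332.1 134.9] w 35.6 jaw -1.299 turn [ 0.001 -0.    -0.   ] shift mm [  4.9 314.5 -67.4] F [-0.  -0.5 -0.5] q7 -2.27
```

Emit:
{"name": "play_rows", "arguments": {"commands": [[1, 0, 0.052, -0.011, 0, 0, 0], [1, 0, 0.052, -0.011, 0, 0, 0], [1, 0, 0.052, -0.011, 0, 0, 0], [1, 0, 0.052, -0.011, 0, 0, 0], [1, 0, 0.052, -0.011, 0, 0, 0]]}}

```text
clock: 25.92
position: [562.2, 94.9, 133.1]
eef_rot: [-0.122, 1.568, -2.991]
wrist_force: [0.6, 0.9, -0.3]
grip_width: 0.405
```

Emit:
{"name": "play_rows", "arguments": {"commands": [[1, 0, 0.052, -0.011, 0, 0, 0], [1, 0, 0, 0, 0, 0, 0], [1, 0, 0, 0, 0, 0, 0], [1, 0, 0, 0, 0, 0, 0]]}}

```text
clock: 26.42
position: [586.3, 51.4, 134.0]
eef_rot: [-0.615, 1.569, 2.801]
wrist_force: [0.1, 1.3, -0.8]
grip_width: 0.408
```

Run:
```python
from h import *
f=save('wrist','w11')
delta(588.9,47.1,19,1.842)
p,_,_=tool(); u,v=258,235
g=cv2.inRange(cv2.cvtColor(f['frame'],cv2.COLOR_RGB2HSV),*RNG['green']);g[290:]=0
e=circ(f,g); print(e, onz(f,*e[0],p[2]+25)-p)
```

```text
t 26.48 p [586.6  51.3 134.3] w 35.5 jaw -1.296 turn [0.004 0.001 0.001] shift mm [115.3   4.7  -1.1] F [ 1.3  0.1 -0.4] q7 -1.67
((257.2139587402344, 253.4029541015625), (59.555294036865234, 60.228153228759766), 99.93235778808594) [ 1.67111545  1.00241842 25.        ]
```

View pics/w11.png

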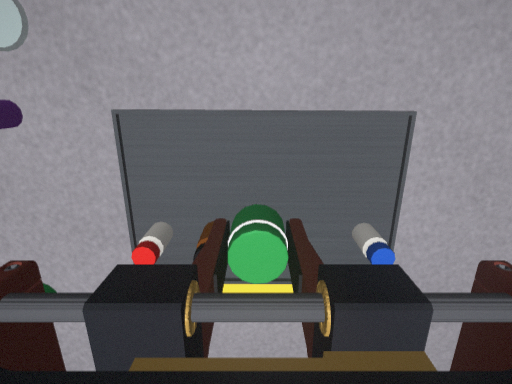

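Jar held upright (258,253). Descending.

Emit:
{"name": "play_rows", "arguments": {"commands": [[1, 0.04, 0.0045, -0.001, 0, 0, 0], [1, 0.04, 0, 0, 0, 0, 0], [1, 0.025, 0, 0, 0, 0, 0], [1, 0, 0, 0, 0, 0, 0], [1, 0, 0, 0, 0, 0, 0]]}}

```text
clock: 27.1
position: [590.1, 46.4, 30.7]
eef_rot: [-3.098, 1.569, 0.317]
wrist_force: [0.8, 0.1, -0.3]
grip_width: 0.406
```

Emit:
{"name": "play_rows", "arguments": {"commands": [[1, 0.005, 0, 0, 0, 0, 0], [1, 0.003, 0, 0, 0, 0, 0], [1, 0, 0, 0, 0, 0, 0]]}}

```text
clock: 27.48
position: [589.6, 45.4, 21.8]
eef_rot: [2.163, 1.571, -0.706]
wrist_force: [0.2, 0.4, 0.0]
grip_width: 0.404
```

Emit:
{"name": "play_rows", "arguments": {"commands": [[1, 0.0015, 0, 0, 0, 0, 0], [1, 0, 0, 0, 0, 0, 0]]}}

```text
clock: 27.72
position: [589.5, 45.5, 20.1]
eef_rot: [0.181, 1.571, -2.689]
wrist_force: [0.4, 0.1, 0.1]
grip_width: 0.405
```

Emit:
{"name": "play_rows", "arguments": {"commands": [[1, 0.0015, 0, 0, 0, 0, 0], [1, 0, 0, 0, 0, 0, 0]]}}

```text
clock: 27.98
position: [589.7, 45.5, 19.6]
eef_rot: [1.99, 1.57, -0.879]
wrist_force: [-3.8, -0.5, 9.3]
grip_width: 0.407
```

Contact. Release to a moderate opening and lift.

Emit:
{"name": "play_rows", "arguments": {"commands": [[-0.4, 0, 0, 0, 0, 0, 0], [-0.4, 0, 0, 0, 0, 0, 0], [-0.4, 0, 0, 0, 0, 0, 0], [-0.4, -0.04, 0, 0, 0, 0, 0], [-0.4, -0.05, 0, 0, 0, 0, 0]]}}

```text
clock: 28.6
position: [588.5, 45.4, 108.5]
eef_rot: [-0.224, 1.568, -3.093]
wrist_force: [0.3, -0.0, 0.9]
grip_width: 0.699
```

Emit:
{"name": "play_rows", "arguments": {"commands": [[-0.4, -0.06, 0, 0, 0, 0, 0], [-0.4, -0.04, 0, 0, 0, 0, 0], [-0.4, 0, 0, 0.05, 0, 0, 0], [-0.4, 0, 0, 0.05, 0, 0, 0], [-0.4, 0, 0, 0.02, 0, 0, 0]]}}

```text
clock: 29.22
position: [471.3, 12.2, 208.5]
eef_rot: [0.514, 1.569, -2.356]
wrist_force: [0.4, 1.0, 0.4]
grip_width: 0.701
```

Emit:
{"name": "play_rows", "arguments": {"commands": [[-0.4, 0, 0, 0, 0, 0, 0], [-0.4, 0, 0, 0, 0, 0, 0]]}}

```text
clock: 29.48
position: [475.1, 13.7, 208.9]
eef_rot: [-3.077, 1.57, 0.337]
wrist_force: [0.3, 0.1, -0.4]
grip_width: 0.695
```

Run:
```python
from h import *
f=save('wrist','w12');s=save('scene','s12');d=save('side','d12')
h=cv2.cvtColor(f['frame'],cv2.COLOR_RGB2HSV)
def C(m): return circ(f,m)[0]
R=cv2.inRange(h,*RNG['red'])|cv2.inRange(h,(170,150,80),(180,255,255))
r=onz(f,*C(R),59);b=onz(f,*C(cv2.inRange(h,*RNG['blue'])),59)
bl=onz(f,*brass(f)[0],26);g=cv2.inRange(h,*RNG['green']);g[:,:150]=0;j=onz(f,*C(g),44)
X=(r-b)[:2];X/=np.hypot(*X);X=np.array([X[1],-X[0]])
mid=(r+b)/2
for n,p in (('red',r),('blue',b),('block',bl),('jar',j)): print(n,np.round(p,1))
print('mid',mid,'jar-block',np.hypot(*(j-bl)[:2]),'jar x,y',X@(j-mid)[:2],np.array([-X[1],X[0]])@(j-mid)[:2]); delta(530,30,100)
v=cv2.resize(f['frame'][:,:,::-1],(400,300));w=cv2.resize(s['frame'][140:270,190:363,::-1],(400,300));x=cv2.resize(d['frame'][150:270,150:310,::-1],(400,300))
cv2.imwrite('pics/c12.png',np.vstack([np.hstack([v,w]),np.hstack([x,cv2.resize(s['frame'][:,:,::-1],(400,300))])]))
```

```text
red [497.  139.9  59. ]
blue [558.1 -79.4  59. ]
block [525.3  31.   26. ]
jar [588.2  45.7  44. ]
mid [527.51754144  30.23431368  59.        ] jar-block 64.53030260676944 jar x,y 62.58813280609205 -1.3854151365909135
t 29.62 p [474.9  13.8 208.6] w 61.9 jaw -1.298 turn [-0.    -0.     0.001] shift mm [108.6  -0.8 -57.5] F [-0.5  0.4  0.9] q7 -1.55
```

View pics/c12.png

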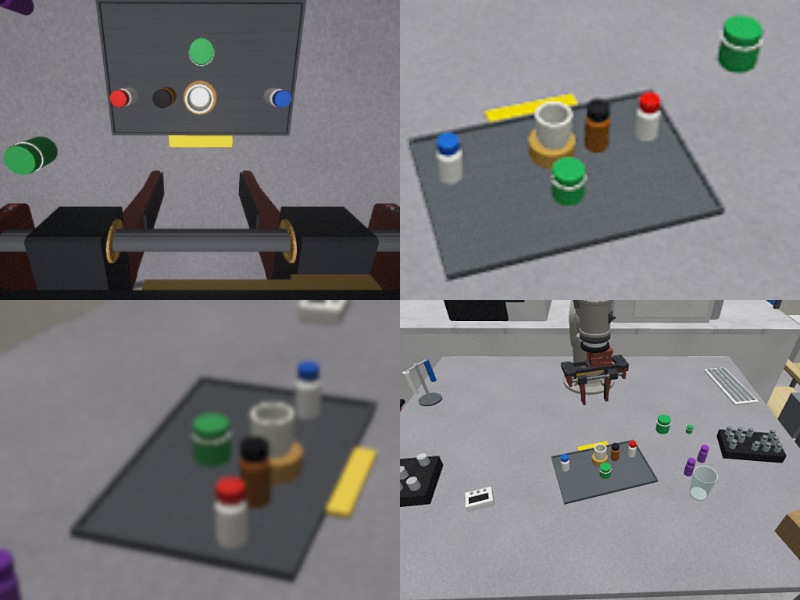

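All four things stand in place and upright, the references, beaker and timer look unmoved, and the gripper is clear.

```bash
python3 -c "
from h import *
print(hand_in())"
```

```text
the job is handed in; nothing more can be done
None
```

The drying run is laid out on the tray and handed in at about 29.6 s on the robot's clock, within the 99 s limit. The hand-in gives no verdict.

What my last checks showed:
- **Block:** it lies within about 2.4 mm of the midpoint between the reference vials. An earlier look, before the crucible hid part of its top, gave about 1 mm.
- **Crucible:** it stands upright about 1.5 mm from the block's centre, measured once, just after I placed it.
- **Amber vial:** it stands upright in the row. I only judged this by eye in the final views, and the arm let it go about 57 mm from the block and 59 mm from the red vial.
- **Green jar:** I used the middle-sized one. Its centre is 64.5 mm behind the block's, a gap of about 20 mm, and 1.4 mm off the tray's middle line.
- **Reference vials:** the wrist camera put both within about 1.5 mm of its first measurement.
- **Beaker and timer:** they look unmoved in the final pictures, but I did not measure them.

Two readings disagreed slightly. The first scene-camera fixes put the blue vial 2–3 mm away from the wrist camera's, which is about the calibration's accuracy. The distance between the vials came out at 227–228 mm against the stated 230 mm.

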